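Release the ratchet clamp and take out the pen blank

TASK

The square wooden pen blank in the ratchet clamp is ready to come out. Lift the clamp's pawl by its tab until the spring-loaded bar has slid right back, then take the clamped blank out and lay it flat in the shallow wooden tray, setting it down rather than dropping it; leave the clamp open and the blank released.

Things in the scene. Friction and masses are not known exactly. Their poses are not given: they have to be found in the camera images.
- clamp_jig: Plywood board 275 x 170 x 18 mm, fixed on the worktop; origin under its middle, z up. A toothed steel bar 24 mm wide lies along its x: jaw at the -x end, tail at +x; the pawl's tip drops into the teeth from above. Nothing but the pawl tab stands over 63 mm above the worktop.
- pawl_tab (a point): Middle of the pawl's upright steel tab, 80 mm above the worktop: 14 mm wide along y (across the bar), 18 mm long along x (to the bar's tail); top 15 mm higher; fingers may go 20 mm below it. The pawl turns freely (0 to 0.7 rad) on a pin along y, 77 mm along +x and 26 mm below. Raised 8 mm its tip clears the teeth; 15 to 30 mm is ample. Let go, it falls back. The axes turn with it.
- clamp_bar (a joint): How far the bar and its jaw have slid back, m: 0 = clamped (jaw on the blank, lip 7 mm over its top), 0.060 = fully back. A 6 to 8 N spring drives it towards the jig's +x within a second while the pawl is held up; a pawl let go early catches the next tooth (8 mm apart).
- blank_center (a point): Centre of the clamped light-wood blank, 22 x 22 x 150 mm, about 0.1 kg, long along its y, across the bar; x as the jig's. At first 41 mm above the worktop, on two seats that hold it 12 mm clear of the board; each has a back stop at -x. The middle 78 mm between the stops is free for fingers; at +x the opened jaw is 53 mm away. A darker blank lying loose is a bystander.
- tray_in (a point): Centre of the inner floor, 5 mm above the worktop, of the shallow open tray of light wood, fixed on the worktop to the right of the jig. Outside 220 mm along its x, 140 mm along its y, 20 mm high; walls 5 mm. The blank fits with its length along the tray's x.
There are look-alikes about, which are no part of the job. Of the things that look like the part that bears blank_center, the larger one is meant.

How it is judged:
By the outcome, as a careful person would: the job done as asked, in the order asked, and still so for the second after the job is handed in, with the robot touching nothing.
It also fails if it takes over 48 s, if anything falls off the work surface, if the arm or the gripper's body presses on something with over 40 N, if the wrist force passes 120 N, or if a joint passes its speed limit or range.

ROBOT

A 7-joint arm with a two-finger parallel gripper is mounted at the origin on a cart in front of the work surface, level with it; the furniture and walls round the work are solid. World frame = base frame: x ahead of the robot, y to its left, z up, the work surface at z = 0. Lengths are in m, angles in rad, forces in N, time in s.
With the tool pointing down it reaches from about 0.425 to 0.825 m from the base axis. Payload 3.6 kg.
Tool frame: the origin (TCP) lies on the centre line of the jaws, within the pads' length; the fingertips stand 22 mm ahead of it and the grasp point (between the pads) lies 3 mm ahead of it; z points along the fingers, y is the line along which they close (so a half turn about z gives the same grasp; the last joint's range is limited). The gripper opens to 85 mm and grips with 20 to 120 N. Pads are 22 mm wide; open, the fingers measure 114 mm over their backs; the gripper's body (76 mm by 85 mm) begins 54 mm behind the grasp point. The pads swing forward as they close: fully open they stand 13 mm farther back than shut.
Start: joints at [-0.026, 0.615, -0.013, 1.423, 0.008, 1.103, -0.04], TCP at [0.65, 0, 0.253] pointing down, gripper open.
Joint ranges: [-3.12, 3.12], [-0.3, 2.06], [-1.34, 1.32], [0.26, 2.42], [-1.36, 4.5], [0.01, 1.98], [-2.84, 2.84]. Speed limits (rad/s): [2.79, 2.79, 3.14, 3.14, 3.14, 3.14, 3.14].

INTERFACE

Orientations are given as [roll, pitch, yaw] about the fixed x, y, z axes, in that order (R = Rz(yaw) Ry(pitch) Rx(roll)).
In Python, from bench import robot gives the robot as it stands. The module is installed in compiled form; this text tells all that it offers. Calls block until the motion is done:
- robot.movep(position, orientation): joint-space move of the TCP to a pose.
- robot.line_to(position, rot=None, vel=0.15): straight line of the TCP; rot=None keeps the orientation; vel is the mean speed in m/s.
- robot.goto_joints(angles): joint-space move.
- robot.grip(opening, grip_force=None): opening from 0.0 (shut) to 1.0 (fully open); grip_force is the grip in N (None keeps the last); returns when the fingers have stopped.
- robot.hold(seconds).
- robot.solve_ik(position, orientation): joint angles nearest the present ones, or None.
- robot.grab_frame(name): name is "scene" or "side" or "wrist"; returns a dict with "pixels" (480x640x3 uint8, red, green, blue), "z_map" (480x640 float32, m along the optical axis (not along the pixel's ray), 0 where there is no reading), "fovy" (degrees; the focal length in pixels is half the picture's height over the tangent of half this angle, whatever the lens; pixels are square), "cx", "cy" (the principal point, pixels), "R" (3x3) and "t" (3): a world point X has camera coordinates R X + t; the wrist camera has in their place "tool_from_camera" (4x4, takes a point from camera to tool coordinates, whose origin is the TCP and whose axes are the flange's). Camera axes: x right, y down, z forward; pixel columns grow to the right and rows downward; lengths in m; the calibration is good to about 2 mm. A picture is of the moment at which its call begins: read the wrist's pose just before it.
A pose or a line that the arm cannot do raises robot.Unreachable and nothing moves.
- robot.sign_off(): hands the job in; it is judged then, once.
Trained networks look in the newest picture that a camera, given by its name, has taken for a name from the list of things; names that differ only in an ending like _2 or _b are one class to them, and where a whole thing is asked for, a point or a joint stands for the part that bears it (a point fixed in the world has none). Each returns a list of dicts, best first, with "confidence" (0 to 1); they miss things now and then, are a little off and sometimes report something else, mostly with a low value. They report only what shows in the picture. A call takes as long as a camera call. They do not tell look-alikes from the thing itself.
- robot.silhouettes(camera, label): "mask" (480x640 bool, what is visible of it) and "box" ([left, top, right, bottom] in pixels, round what is visible of it).
Readings, each from a call of its own:
- robot.read_time(): time.
- robot.read_qpos(): joint angles.
- robot.read_dq(): joint speeds.
- robot.read_joint_efforts(): joint torques, N m.
- robot.read_eef_pos(): TCP position.
- robot.read_ee_rot(): TCP orientation.
- robot.read_contact_force(): force on the tool from outside, world axes, zero at the start.
- robot.read_wrist_torque(): the same for the moment, N m.
- robot.read_width(): opening from 0.0 (shut) to 1.0 (fully open).
- robot.read_finger_force(): force on a finger pad.
Only numpy, scipy, OpenCV 4.12 (cv2) and the standard library are available. Lean on these libraries where they do the work, as an engineer would, in place of code of your own. Each camera call takes 0.05 s, during which the arm holds its last target. There are 200 camera calls.

## Working session

There is one attempt and no reset: what is moved stays moved. The work goes in short steps, each a Python script; the robot and the scene stay as the last script left them, time stands still between calls to the robot, and variables do not carry over. Pictures are saved under pics/ and viewed, at most 10 in all, crops included, and the job is handed in when it is done.

```bash
mkdir -p pics; cat > h.py <<'E'
import numpy as np, cv2
from bench import robot
from scipy.spatial.transform import Rotation as Ro
def pts(f, mask=None, T=None):
    """world points (HxWx3) from a frame; T=(p,rpy) TCP pose for wrist"""
    z=f["z_map"]; fl=240/np.tan(np.radians(f["fovy"])/2)
    v,u=np.mgrid[0:480,0:640]
    P=np.stack([(u-f["cx"])/fl*z,(v-f["cy"])/fl*z,z],-1)
    if "R" in f: W=(P-np.array(f["t"]))@np.array(f["R"])
    else:
        M=np.array(f["tool_from_camera"]); W=P@M[:3,:3].T+M[:3,3]
        W=W@Ro.from_euler("xyz",T[1]).as_matrix().T+np.array(T[0])
    W[z<=0]=np.nan
    return W
def save(n,img): cv2.imwrite(f"pics/{n}.png",cv2.cvtColor(np.ascontiguousarray(img),cv2.COLOR_RGB2BGR))
E
python3 - <<'E'
from h import *
print(robot.read_ee_rot(),robot.read_time())
for c in ["scene","side"]:
    f=robot.grab_frame(c); save(c+"0",f["pixels"]); W=pts(f)
    for l in ["clamp_jig","pawl_tab","clamp_bar","blank_center","tray_in"]:
        for d in robot.silhouettes(c,l):
            m=d["mask"]&np.isfinite(W[...,0])
            q=W[m]
            print(c,l,round(d["confidence"],2),np.round(d["box"]),m.sum(),np.round(np.median(q,0),3) if len(q) else None,np.round(np.percentile(q,[2,98],0),3).tolist() if len(q) else None)
E
```

```text
[-3.13906362e+00  6.74696039e-05  1.57085690e+00] 0.0
scene clamp_jig 0.58 [216. 227. 349. 314.] 5356 [0.478 0.143 0.02 ] [[0.404, -0.016, 0.006], [0.59, 0.25, 0.073]]
scene clamp_jig 0.44 [234. 231. 317. 294.] 772 [0.511 0.092 0.044] [[0.466, 0.03, 0.029], [0.545, 0.248, 0.061]]
scene pawl_tab 0.79 [246. 237. 283. 271.] 419 [0.501 0.141 0.062] [[0.469, 0.118, 0.02], [0.57, 0.208, 0.097]]
scene clamp_bar 0.97 [230. 230. 314. 294.] 936 [0.509 0.103 0.044] [[0.467, 0.029, 0.02], [0.547, 0.249, 0.061]]
scene blank_center 0.96 [187. 339. 248. 367.] 843 [0.351 0.351 0.015] [[0.33, 0.299, 0.001], [0.383, 0.399, 0.019]]
scene blank_center 0.78 [283. 225. 338. 253.] 477 [0.512 0.021 0.05 ] [[0.471, -0.004, 0.034], [0.612, 0.052, 0.055]]
scene tray_in 0.58 [342. 196. 436. 244.] 2457 [ 0.562 -0.249  0.008] [[0.452, -0.323, 0.003], [0.678, -0.166, 0.022]]
side clamp_jig 0.93 [306. 186. 391. 299.] 4046 [0.515 0.073 0.019] [[0.416, -0.033, 0.01], [0.621, 0.214, 0.059]]
side clamp_bar 0.71 [342. 224. 365. 259.] 331 [0.53  0.066 0.047] [[0.506, 0.029, 0.03], [0.554, 0.112, 0.062]]
side blank_center 0.63 [321. 245. 382. 276.] 695 [0.549 0.023 0.051] [[0.477, -0.001, 0.02], [0.617, 0.054, 0.056]]
side blank_center 0.24 [376. 197. 376. 206.] 7 [0.487 0.194 0.06 ] [[0.479, 0.177, 0.054], [0.494, 0.201, 0.065]]
side tray_in 0.73 [218. 304. 335. 410.] 6536 [ 0.57  -0.243  0.005] [[0.459, -0.317, -0.001], [0.676, -0.167, 0.022]]
side tray_in 0.29 [309. 185. 395. 296.] 4211 [0.516 0.074 0.019] [[0.414, -0.033, 0.008], [0.621, 0.216, 0.061]]
```

```bash
python3 - <<'E'
import cv2,numpy as np
a=cv2.imread("pics/scene0.png")[170:400,150:470]; b=cv2.imread("pics/side0.png")[150:430,180:430]
a=cv2.resize(a,None,fx=2.5,fy=2.5)[:575]; b=cv2.resize(b,None,fx=2.1,fy=2.1)
cv2.imwrite("pics/a.png",a);cv2.imwrite("pics/b.png",b)
E
```

```text
(no output)
```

View pics/a.png

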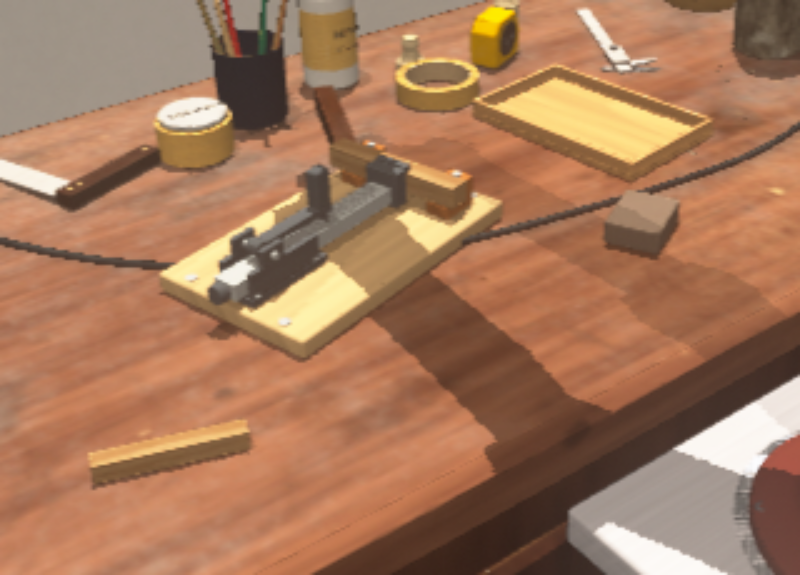

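View pics/b.png

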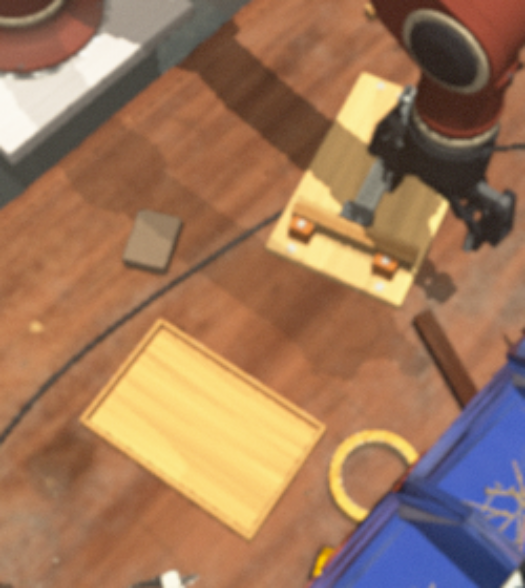

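The clamped blank is at scene px (310,239). Look-alikes are the loose blank at (217,353) and the dark wooden strip at (285,215). I choose the clamped one. There is one jig and one tray, at (390,220). Next is the close look from above.

```bash
python3 - <<'E'
from h import *
f=robot.grab_frame("scene"); W=pts(f)
m=(W[...,2]>.075)&(W[...,2]<.1)&(abs(W[...,0]-.5)<.1)&(abs(W[...,1]-.13)<.12)
m[:, :]&=True
v,u=np.nonzero(m); print(m.sum(), np.round(np.median(W[m],0),3), u.min(),u.max(),v.min(),v.max())
robot.movep([.50,.02,.33],[np.pi,0,np.pi/2])
T=(robot.read_eef_pos(),robot.read_ee_rot())
f=robot.grab_frame("wrist"); save("w1",f["pixels"]); W=pts(f,T=T)
np.savez("w1.npz",W=W)
print(np.round(f["tool_from_camera"],3),f["fovy"])
for l in ["clamp_jig","pawl_tab","clamp_bar","blank_center","tray_in"]:
    for d in robot.silhouettes("wrist",l):
        m=d["mask"]&np.isfinite(W[...,0]); q=W[m]
        if len(q)<5: continue
        z=np.percentile(q[:,2],90)
        r=cv2.minAreaRect((q[q[:,2]>z-.012][:,:2]*1000).astype(np.float32))
        print(l,round(d["confidence"],2),np.round(d["box"]),m.sum(),np.round(np.median(q,0),3),np.round(np.percentile(q,[2,98],0),3).tolist(),np.round(r[0]),np.round(r[1]),round(r[2],1))
print(robot.read_time())
E
```

```text
101 [0.505 0.13  0.088] 273 281 236 248
[[ 0.    -0.949 -0.314  0.081]
 [ 1.    -0.     0.     0.   ]
 [-0.    -0.314  0.949 -0.121]
 [ 0.     0.     0.     1.   ]] 66.18649974359971
clamp_jig 0.76 [216.   2. 429. 243.] 33120 [0.51  0.122 0.018] [[0.415, -0.021, 0.016], [0.607, 0.212, 0.062]] [507.  98.] [129. 233.] 23.0
pawl_tab 0.64 [278.   0. 337. 100.] 1749 [0.5   0.168 0.06 ] [[0.477, 0.121, 0.044], [0.516, 0.205, 0.096]] [511. 129.] [14. 18.] 16.4
clamp_bar 0.78 [290.   0. 369. 198.] 3394 [0.521 0.089 0.043] [[0.482, 0.029, 0.027], [0.551, 0.198, 0.06]] [515. 117.] [ 36. 188.] 15.9
blank_center 0.76 [290. 165. 428. 221.] 2941 [0.553 0.025 0.052] [[0.477, -0.001, 0.019], [0.617, 0.053, 0.054]] [547.  24.] [150.  24.] 16.4
tray_in 0.61 [282. 322. 447. 425.] 12987 [ 0.561 -0.247  0.005] [[0.461, -0.319, 0.003], [0.667, -0.166, 0.02]] [ 553. -147.] [216. 336.] 8.6
1.6667
```

View pics/w1.png

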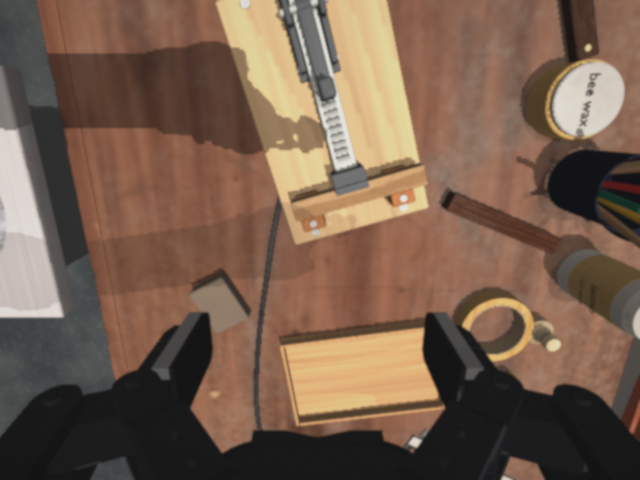

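The wrist view shows the pawl tab at px (327,88), the clamped blank at (360,190) and the tray at (365,370). The sizes match: tab top 14x18 mm, blank 150x24 mm at 52 mm height, both at 16.4°. Now the tab grip and lift.

```bash
cat >> h.py <<'E'
A=np.radians(16.4); jx=np.array([-np.sin(A),np.cos(A),0]); jy=np.array([np.cos(A),np.sin(A),0])
TAB=np.array([.511,.129,.086]); R0=Ro.from_euler("xyz",[np.pi,0,np.pi/2+A]); PIN=TAB+.077*jx+np.array([0,0,-.032])
def arc(th,vel=.05):
    r=Ro.from_rotvec(jy*th)
    robot.line_to(PIN+r.apply(TAB-PIN),(r*R0).as_euler("xyz"),vel=vel)
E
python3 - <<'E'
from h import *
f=robot.grab_frame("side"); W=pts(f)
d=robot.silhouettes("side","tray_in")[0]; q=W[d["mask"]]; q=q[np.isfinite(q[:,0])]
q=q[(abs(q[:,0]-.56)<.2)&(abs(q[:,1]+.24)<.15)&(q[:,2]>.0)]
for s in (q,q[q[:,2]>.014]): 
    r=cv2.minAreaRect((s[:,:2]*1000).astype(np.float32)); print(np.round(r[0],1),np.round(r[1],1),round(r[2],1))
robot.grip(.6,40)
robot.movep(TAB+[0,0,.05],R0.as_euler("xyz"))
robot.line_to(TAB,vel=.1)
print("c",robot.read_contact_force())
robot.grip(0,40); print(robot.read_width(),robot.read_finger_force(),robot.read_contact_force(),robot.read_eef_pos())
for t in (.08,.16,.24,.30): arc(t); print(t,np.round(robot.read_contact_force(),1),round(robot.read_width(),3))
robot.hold(1)
f=robot.grab_frame("side"); save("s2",cv2.resize(f["pixels"][160:320,270:430],None,fx=3,fy=3))
f=robot.grab_frame("scene"); save("c2",cv2.resize(f["pixels"][200:340,190:380],None,fx=3,fy=3))
print(robot.read_time())
E
```

```text
[ 564.1 -239.8] [229.2 149.3] 8.6
[ 567.3 -241.8] [221.7 141. ] 8.3
c [ 0.24173938 -0.25680744  0.56539654]
0.15938336536045994 41.84472441673279 [-3.48201893 -1.59102612  5.05470583] [0.51013228 0.12861026 0.08650471]
0.08 [-10.1  -0.8  28.2] 0.154
0.16 [-13.6  -3.   47.8] 0.157
0.24 [-15.9  -7.2  61.8] 0.161
0.3 [-15.9  -9.7  68.6] 0.156
6.3583
```

View pics/c2.png

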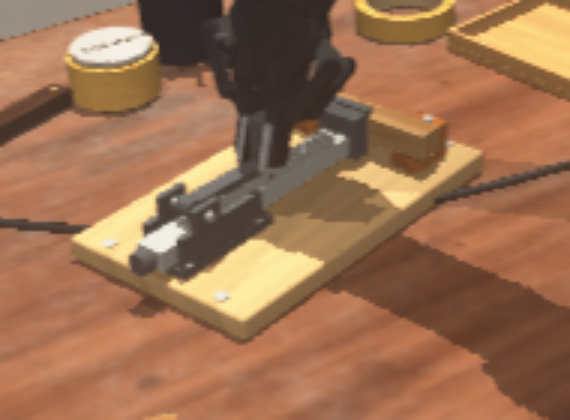

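The bar has not moved yet: the jaw is still on the blank at crop px (345,125). I'll check where the tool actually is.

```bash
python3 - <<'E'
from h import *
r=Ro.from_rotvec(jy*.3)
print(PIN+r.apply(TAB-PIN),(r*R0).as_euler("xyz"));print(robot.read_eef_pos(),robot.read_ee_rot(),robot.read_contact_force(),robot.read_wrist_torque(),robot.read_joint_efforts(),robot.read_finger_force(),robot.read_time())
f=robot.grab_frame("wrist"); save("w2",f["pixels"])
E
```

```text
[0.51269901 0.12322727 0.06181571] [ 3.14159265 -0.3         1.85703032]
[0.51116294 0.12696036 0.07187797] [ 3.1406867  -0.30515804  1.86263025] [-15.90547029  -9.93315379  68.20366067] [1.60998411 4.32576561 1.15017127] [ -3.03430885 -11.68833643   0.90544241  -7.90576011   1.27703067
  -5.81304476   0.02359109] 60.58032637287397 6.3583
```

View pics/w2.png

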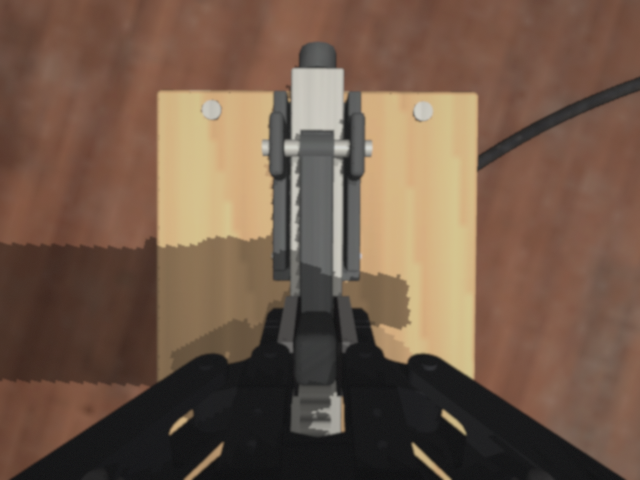

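View pics/s2.png

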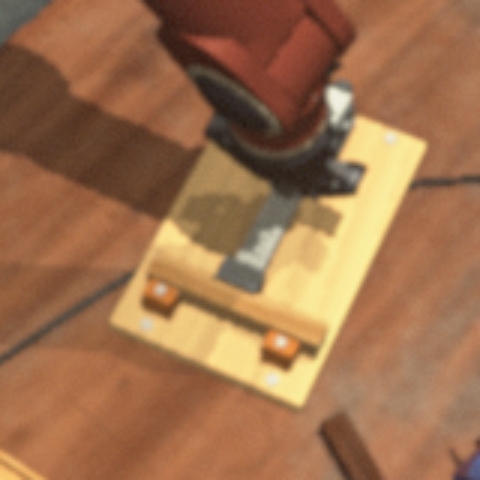

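My jig-y sign was flipped, so the arc pressed down instead of lifting. I'll unload, regrip and lift the right way.

```bash
python3 - <<'E'
from h import *
for t in (.22,.14,.08,.04,0):
    F=robot.read_contact_force()
    if F[2]<10: break
    arc(t,.04); print(t,np.round(robot.read_contact_force(),1))
robot.grip(.5,60)
robot.line_to(TAB,R0.as_euler("xyz"),vel=.08); print(np.round(robot.read_contact_force(),1),robot.read_eef_pos())
robot.grip(0,60); print(robot.read_width())
for t in (.08,.16,.24,.30): arc(-t); print(t,np.round(robot.read_contact_force(),1),round(robot.read_width(),3))
robot.hold(.6)
print(robot.read_eef_pos(),PIN+Ro.from_rotvec(-jy*.3).apply(TAB-PIN))
f=robot.grab_frame("side"); a=cv2.resize(f["pixels"][160:320,270:430],(400,400))
f=robot.grab_frame("scene"); b=cv2.resize(f["pixels"][190:330,200:340],(400,400)); save("c3",np.hstack([a,b]))
print(robot.read_time())
E
```

```text
0.22 [-8.9 -1.6 29.2]
0.14 [-4.3  1.6  7.7]
[ 0.2 -0.  -0.1] [0.51083601 0.13095078 0.0861655 ]
0.15166619254404112
0.08 [-0.8 -4.5  0.1] 0.155
0.16 [-1.2 -4.7  0.1] 0.153
0.24 [-0.5 -4.7  0.5] 0.156
0.3 [-1.6 -4.3  0.9] 0.157
[0.50695471 0.1391475  0.10737576] [0.507359   0.14137106 0.10732582]
9.9083
```

View pics/c3.png

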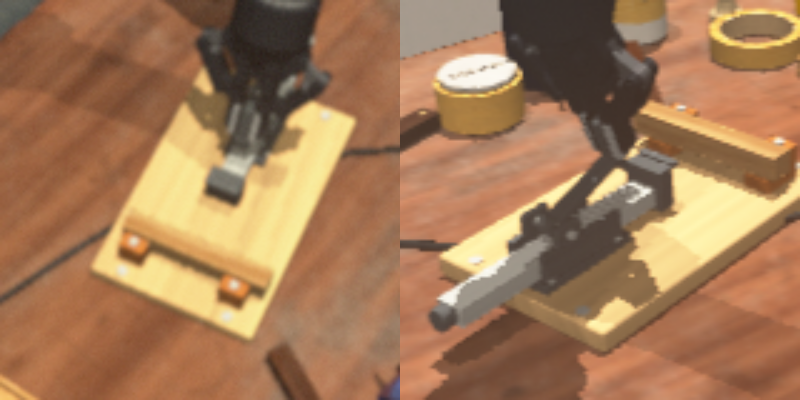

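The bar has slid back; the jaw is now at crop px (225,183) beside the tab. I'll lower the pawl gently, release it, and look from above.

```bash
python3 - <<'E'
from h import *
for t in (-.15,-.03): arc(t,.06)
robot.grip(.5); robot.line_to(TAB+[0,0,.06],R0.as_euler("xyz"),vel=.15)
robot.movep(TAB-.05*jx+[0,0,.2],R0.as_euler("xyz"))
T=(robot.read_eef_pos(),robot.read_ee_rot())
f=robot.grab_frame("wrist"); save("w3",f["pixels"]); W=pts(f,T=T)
for l in ["clamp_bar","blank_center","pawl_tab"]:
    for d in robot.silhouettes("wrist",l):
        m=d["mask"]&np.isfinite(W[...,0]); q=W[m]
        if len(q)<5: continue
        q=q[(q[:,2]>.04)]
        if len(q)<5: continue
        s=q[:,:2]@np.array([jx[:2],jy[:2]]).T
        print(l,round(d["confidence"],2),np.round(d["box"]),"jx",np.round(np.percentile(s[:,0],[1,99]),3),"jy",np.round(np.percentile(s[:,1],[1,99]),3),np.percentile(q[:,2],[5,50,95]),cv2.minAreaRect((q[:,:2]*1000).astype(np.float32)))
print(robot.read_time())
E
```

```text
clamp_bar 0.74 [299.   0. 339. 202.] jx [-0.064  0.107] jy [0.509 0.543] [0.04107731 0.04259157 0.05941681] ((498.0613098144531, 169.06224060058594), (35.4717903137207, 173.81524658203125), 16.780113220214844)
blank_center 0.68 [250. 245. 395. 275.] jx [-0.141 -0.119] jy [0.458 0.604] [0.0442167  0.05190427 0.05321933] ((546.8558959960938, 24.060638427734375), (149.946533203125, 24.47208023071289), 16.128890991210938)
pawl_tab 0.73 [289.  53. 344. 167.] jx [-0.025  0.062] jy [0.505 0.547] [0.05675289 0.06234537 0.10020512] ((491.65655517578125, 165.6995391845703), (45.482521057128906, 89.89463806152344), 4.41815710067749)
12.35
```

View pics/w3.png

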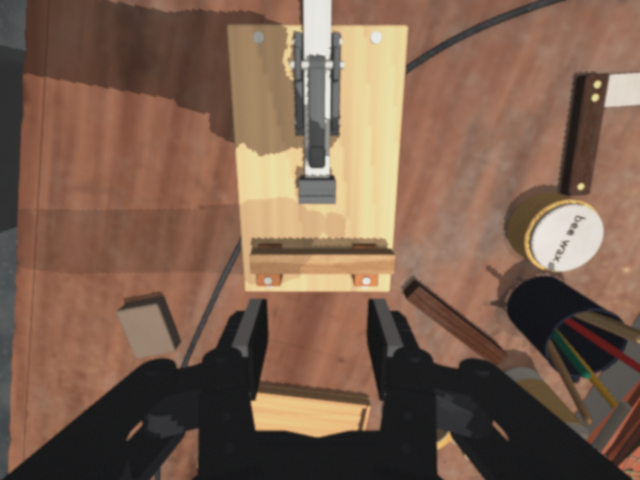

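The blank-to-jaw gap is about 55 mm, so the bar is fully back. The blank is undisturbed at (0.547, 0.024). Now pick it up and place it.

```bash
python3 - <<'E'
from h import *
B=np.array([.547,.024,.054]); o=[np.pi,0,A-.003]; t=np.array([.567,-.242,.0295]); ot=[np.pi,0,np.radians(8.4)]
robot.grip(.55)
robot.movep(B+[0,0,.1],o); robot.line_to(B+[0,0,.02],vel=.12); robot.line_to(B,vel=.05)
print("c",np.round(robot.read_contact_force(),1),robot.read_eef_pos())
robot.grip(0,40); print(robot.read_width(),robot.read_finger_force(),np.round(robot.read_contact_force(),1))
robot.line_to(B+[0,0,.12],vel=.1); print(robot.read_width(),np.round(robot.read_contact_force(),1),robot.read_eef_pos(),robot.read_time())
robot.movep(t+[0,0,.12],ot)
T=(robot.read_eef_pos(),robot.read_ee_rot())
f=robot.grab_frame("side"); save("s4",cv2.resize(f["pixels"][280:430,200:360],None,fx=3.5,fy=3.5))
print(robot.read_width(),T,robot.read_time())
E
```

```text
c [-0.4  0.  -0.2] [0.54688361 0.02395005 0.05370898]
0.24527669618112194 39.74535048007965 [ 0.3 -0.1  1.9]
0.2466495649103634 [-1.  -0.2 -0.4] [0.54650757 0.02402966 0.17331517] 16.7417
0.2478113037647454 (array([ 0.56776557, -0.23913043,  0.14916872]), array([-3.13876074e+00, -4.26513530e-04,  1.49810807e-01])) 17.8333
```

View pics/s4.png

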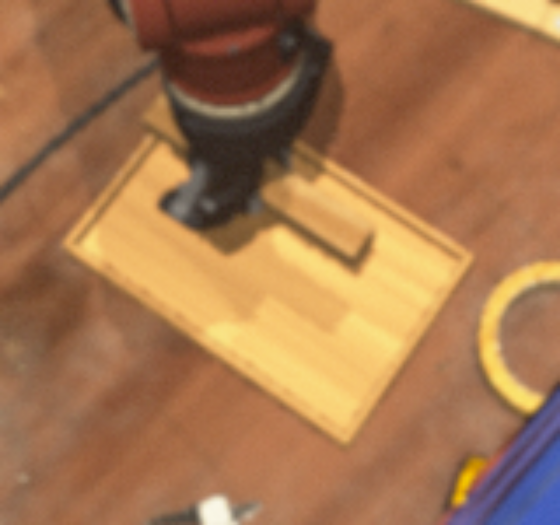

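The blank is held and level, parallel to the tray's long side (crop px 320,225). Set it down in small steps until contact.

```bash
python3 - <<'E'
from h import *
t=np.array([.567,-.242,.0295]); ot=[np.pi,0,np.radians(8.4)]
robot.line_to(t+[0,0,.008],ot,vel=.1); robot.hold(.2); f0=robot.read_contact_force()[2]
z=t[2]+.008
while z>.026:
    z-=.001; robot.line_to([t[0],t[1],z],vel=.02); F=robot.read_contact_force()[2]-f0
    if F>4: break
print(z,F,robot.read_eef_pos())
robot.grip(.5); robot.hold(.2); robot.line_to(t+[0,0,.12],vel=.15)
robot.movep([.55,-.02,.3],[np.pi,0,np.radians(8.4)])
a=robot.grab_frame("side"); W=pts(a)
for d in robot.silhouettes("side","blank_center"):
    q=W[d["mask"]]; q=q[np.isfinite(q[:,0])]; print(round(d["confidence"],2),np.median(q,0),np.percentile(q,[3,97],0)[:,2],cv2.minAreaRect((q[:,:2]*1000).astype(np.float32)))
b=robot.grab_frame("scene")
save("fin",np.hstack([cv2.resize(a["pixels"][170:430,190:420],(390,440)),cv2.resize(b["pixels"][170:340,200:450],(400,440))])); print(robot.read_time())
E
```

```text
0.02849999999999999 5.810609059648813 [ 0.56699562 -0.2420293   0.02937243]
0.57 [ 0.56753632 -0.24058047  0.02636273] [0.01319193 0.03096268] ((564.7501220703125, -237.62559509277344), (151.10671997070312, 27.529563903808594), 8.494058609008789)
24.2417
```

View pics/fin.png

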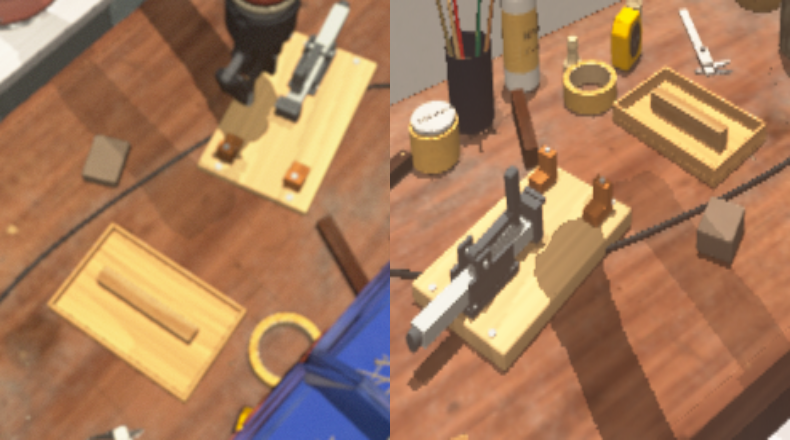

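The blank lies flat in the middle of the tray (crop px 148,305), with its top at about 27 mm as expected. The clamp is open and the gripper is clear.

```bash
python3 -c "
from bench import robot
print(robot.sign_off())"
```

```text
the job is handed in; nothing more can be done
None
```

The clamp is open with the bar fully back, the blank lies flat and released in the tray, and the job is handed in at about 24 s; my first try at the pawl pressed it down by mistake (wrist force up to 69 N), before I corrected it and lifted.

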